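# Put the microscope objectives away in the colour-coded caddy

### The arm

A 6-joint arm with a two-finger parallel gripper is mounted at the origin on the work surface. World frame = base frame: x ahead of the robot, y to its left, z up, the work surface at z = 0. Lengths are in m, angles in rad, forces in N, time in s.
With the tool pointing down it reaches from about 0.4 to 0.825 m from the base axis. Payload 7 kg.
Tool frame: the origin (TCP) lies on the mounting face of the last link; the fingertips stand env.tips_ahead ahead of it and the grasp point (between the pads) lies 159 mm ahead of it (env.tips_ahead is the distance from the TCP to the fingertips, in m); z points along the fingers, y is the line along which they close (so a half turn about z gives the same grasp; the last joint's range is limited). The gripper opens to 88 mm and grips with 3 to 60 N. Pads are 19 mm wide; open, the fingers measure 130 mm over their backs; the gripper's body (78 mm by 193 mm) begins 47 mm behind the grasp point.
Start: joints at [-0.833, 0.359, 0.012, 0, -1.224, -0.288], TCP at [0.293, -0.608, 0.405] pointing down, gripper open.
Joint ranges: [-3.07, 3.07], [-1.43, 2.12], [-1.02, 1.25], [-3.03, 1.67], [-3.05, -0], [-3.03, 3.03]. Speed limits (rad/s): [2.39, 2.39, 3.01, 3.14, 3.14, 3.14].

### API

Orientations are given as a 3x3 rotation matrix whose columns are the frame's x, y, z axes.
In Python, from rig import status, get_image, camera_model, ticket, env gives the robot as it stands. The module is installed in compiled form; this text tells all that it offers.
- The arm moves only by the tool carry_out, never from a script. Its argument "moves" is a list of rows, each a list of 2 entries, a list of its own where there are three numbers: the shift along the tool's x, y, z in mm, then the turn about the tool's z in rad. A call has 1 to 10 rows; each row shifts and turns the commanded pose from where the row before left it, along the tool's axes as they then stand; what a row does not reach is not made up. A row lasts 1/12 s, in which the tool goes at most 41.7 mm and 7.16 degrees, less where a joint would pass 70% of its speed; a pose out of reach is approached as far as the arm can. A call is refused whole if a number of a shift passes 41.7 or a number of a turn 0.125, either way. A call with a gripper value outside its range is refused whole. "hand" is the gripper's target within -1 to 1 (shut at 1, half-way at 0, fully open at -1), set as the call begins (left out, the last holds). The fingers move at their own pace and stop on an object; "force" is the grip in N (left out, the last holds). Time passes only in rows, so rows that do not move let the fingers close. It gives the time, the measured TCP pose, the force and the opening at its end, in the units of the state.
- status.read_state(): the state, without advancing time (a new reading comes with each control period).
- get_image(name): name is "side" or "top" or "wrist"; returns the picture (420x560x3 uint8, blue, green, red); there is no depth.
- camera_model(name): a dict with "fx", "fy", "cx", "cy" (pixels), "position" and "rotation" of the camera in the world. Camera axes: x right, y up, looking along -z (the intrinsics and any distortion apply to the point x, -y, -z); pixel columns grow to the right and rows downward; lengths in m; the calibration is good to about 2 mm. The wrist camera is an equidistant fisheye: a pixel r from the principal point sees the ray r / f radians off the axis. A picture is of the moment at which its call begins: read the wrist's pose just before it. camera_model takes no time and is no camera call; for the wrist camera it gives the pose at the moment of the call.
- ticket.finish_job(): hands the job in, once; it reports no verdict.
The state is a dict: "time": time; "q": joint angles; "qvel": joint speeds; "tau": joint torques, N m; "tool_pos": TCP position; "ee_rot": TCP orientation; "force": force on the tool from outside, world axes, zero at the start; "wrist_torque": the same for the moment, N m; "gripper_width": finger opening in m.
Only numpy, scipy, OpenCV 4.12 (cv2) and the standard library are available. Lean on these libraries where they do the work, as an engineer would, in place of code of your own. Each camera call takes 0.05 s, during which the arm holds its last target. There are 200 camera calls.

### The job

Put the four steel objectives with red, yellow, green and blue bands away in the caddy, each standing upright on the floor of the cell of its own colour. Set them down gently, without dropping or tipping any over, and leave the white-banded and the all-black spare objectives standing where they are.

Things in the scene. Friction and masses are not known exactly. Their poses are not given: they have to be found in the camera images.
- obj_red: Microscope objective that belongs in the caddy: bright steel barrel with a broad red band and sloping red shoulder round its top, standing upright, lens up. Round, 28 mm diameter from 6 mm to 46 mm above its foot, foot 26 mm diameter, 56 mm tall in all (the top 10 mm tapers to a 12 mm nose), about 120 g. The straight barrel is the place to grip. Origin: centre of its underside, z up along the barrel.
- obj_yellow: Microscope objective that belongs in the caddy: bright steel barrel with a broad yellow band and sloping yellow shoulder round its top, standing upright, lens up. Round, 28 mm diameter from 6 mm to 46 mm above its foot, foot 26 mm diameter, 56 mm tall in all (the top 10 mm tapers to a 12 mm nose), about 120 g. The straight barrel is the place to grip. Origin: centre of its underside, z up along the barrel.
- obj_green: Microscope objective that belongs in the caddy: bright steel barrel with a broad green band and sloping green shoulder round its top, standing upright, lens up. Round, 28 mm diameter from 6 mm to 46 mm above its foot, foot 26 mm diameter, 56 mm tall in all (the top 10 mm tapers to a 12 mm nose), about 120 g. The straight barrel is the place to grip. Origin: centre of its underside, z up along the barrel.
- obj_blue: Microscope objective that belongs in the caddy: bright steel barrel with a broad blue band and sloping blue shoulder round its top, standing upright, lens up. Round, 28 mm diameter from 6 mm to 46 mm above its foot, foot 26 mm diameter, 56 mm tall in all (the top 10 mm tapers to a 12 mm nose), about 120 g. The straight barrel is the place to grip. Origin: centre of its underside, z up along the barrel.
- cell_red: The red cell of the caddy: open, square, red plastic, inside 54 x 54 mm, walls 3 mm thick. Origin: centre of its underside, z up, x and y along its sides; inner floor 3 mm and rim 18 mm above it. Four cells, fixed in any order at 66 mm pitch, form a row along their y on a fixed grey plate (80 x 282 x 6 mm; with a wire handle at each end 306 mm long, nowhere above the rims).
- cell_yellow: The yellow cell of the caddy: open, square, yellow plastic, inside 54 x 54 mm, walls 3 mm thick. Origin: centre of its underside, z up, x and y along its sides; inner floor 3 mm and rim 18 mm above it. Four cells, fixed in any order at 66 mm pitch, form a row along their y on a fixed grey plate (80 x 282 x 6 mm; with a wire handle at each end 306 mm long, nowhere above the rims).
- cell_green: The green cell of the caddy: open, square, green plastic, inside 54 x 54 mm, walls 3 mm thick. Origin: centre of its underside, z up, x and y along its sides; inner floor 3 mm and rim 18 mm above it. Four cells, fixed in any order at 66 mm pitch, form a row along their y on a fixed grey plate (80 x 282 x 6 mm; with a wire handle at each end 306 mm long, nowhere above the rims).
- cell_blue: The blue cell of the caddy: open, square, blue plastic, inside 54 x 54 mm, walls 3 mm thick. Origin: centre of its underside, z up, x and y along its sides; inner floor 3 mm and rim 18 mm above it. Four cells, fixed in any order at 66 mm pitch, form a row along their y on a fixed grey plate (80 x 282 x 6 mm; with a wire handle at each end 306 mm long, nowhere above the rims).
- spare_white: Look-alike: a spare objective with the same shape, size, mass and steel barrel but a white band and shoulder. It does not belong in the caddy. Origin: centre of its underside, z up.
- spare_black: Look-alike: a spare objective of the same shape, size and mass, black all over. It does not belong in the caddy. Origin: centre of its underside, z up.

How it is judged:
By the outcome, as a careful person would: the job done as asked, in the order asked, and still so for the second after the job is handed in, with the robot touching nothing.
It also fails if it takes over 88 s, if anything falls off the work surface, if the arm or the gripper's body presses on something with over 40 N, if the wrist force passes 120 N, or if a joint passes its speed limit or range.

## Working session

There is one attempt and no reset: what is moved stays moved. The work goes in short steps, Python scripts to look and compute and a tool call to move; the robot and the scene stay as the last step left them, time stands still between calls to the robot, and variables do not carry over. Pictures are saved under pics/ and viewed, on a budget of 14 in all, crops included, one or two more only if the job needs it, and the job is handed in when it is done.

Besides the shell and the picture viewer there is one more tool, called after "Emit:" as name(argument=value, ...) on one line, values as JSON. carry_out: Moves the arm, as the interface text tells. Its arguments: {"type":"object","properties":{"moves":{"type":"array","items":{"type":"array"}},"hand":{"type":"number"},"force":{"type":"number"}},"required":["moves"]}

```bash
mkdir -p pics
python3 - <<'E'
from rig import status,get_image,camera_model,env
import cv2,numpy as np
np.set_printoptions(precision=4,suppress=True)
s=status.read_state()
for k in s: print(k,s[k])
print(env.tips_ahead)
for n in("top","side","wrist"):
    print(n,camera_model(n)); cv2.imwrite(f"pics/{n}0.png",get_image(n))
E
```

```text
time 0.0
q [-0.8329  0.3593  0.0111 -0.0004 -1.2241 -0.2881]
qvel [-0.0009  0.0004  0.0025 -0.      0.0003  0.001 ]
tau [  0.0006 -58.272   29.3069   6.9976   0.0068  -0.0002]
tool_pos [ 0.2934 -0.6077  0.4037]
ee_rot [[-0.9006 -0.4347 -0.0008]
 [-0.4347  0.9006  0.0014]
 [ 0.0001  0.0016 -1.    ]]
force [-0.2051 -0.1344 -0.19  ]
wrist_torque [0.0186 0.0485 0.0088]
gripper_width 0.08780730534154887
0.1781
top {'fx': 440.7222960264247, 'fy': 440.7222960264247, 'cx': 283.27556896654346, 'cy': 211.05668866853728, 'position': array([ 0.3474, -0.0091,  0.9192]), 'rotation': array([[ 0.0547,  0.9673, -0.2477],
       [-0.9985,  0.0527, -0.0147],
       [-0.0012,  0.2481,  0.9687]])}
side {'fx': 385.0799318365946, 'fy': 385.0799318365946, 'cx': 274.02036275561795, 'cy': 203.9900249942573, 'position': array([0.2778, 0.5826, 0.6808]), 'rotation': array([[-0.8901,  0.3262, -0.3183],
       [-0.4556, -0.6167,  0.6419],
       [ 0.0131,  0.7164,  0.6976]])}
wrist {'fx': 325.19226210127806, 'fy': 325.19226210127806, 'cx': 280.6607294917774, 'cy': 214.31512401542662, 'position': array([ 0.2204, -0.6434,  0.3845]), 'rotation': array([[-0.4347, -0.8593, -0.2696],
       [ 0.9006, -0.4141, -0.1324],
       [ 0.0021, -0.3003,  0.9538]])}
```

View pics/top0.png

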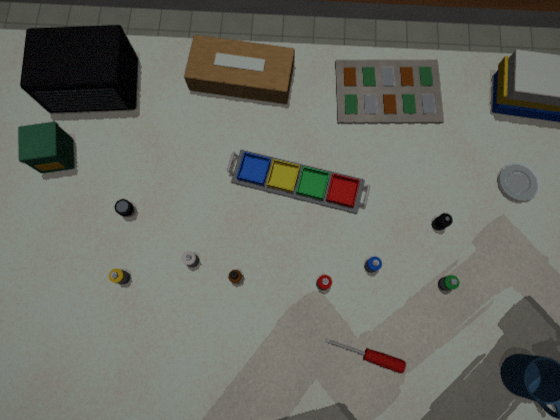

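View pics/side0.png

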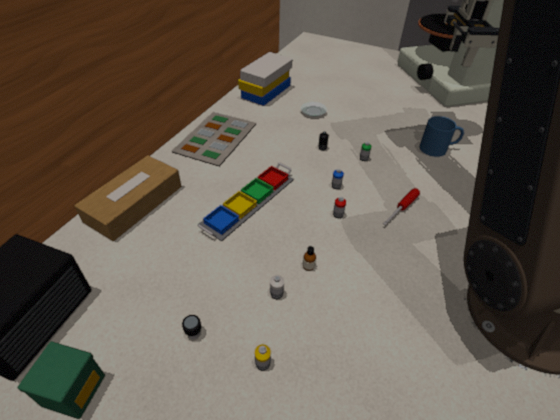

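The top view shows blue at (373,264), red (325,282), green (449,283), yellow (118,276), white (190,259) and black things at (442,221) and (124,208). The caddy reads blue, yellow, green, red from (253,168) to (344,190). The side view agrees on all of these, and a brown bottle sits at (235,276) between white and red.

```bash
cat > h.py <<'E'
import cv2,numpy as np
from rig import status,get_image,camera_model,env
np.set_printoptions(precision=4,suppress=True)
HUE=dict(red=(172,8),yellow=(20,34),green=(45,85),blue=(100,125))
def ray(m,px,fish=False):
    a=(px[0]-m["cx"])/m["fx"]; b=(px[1]-m["cy"])/m["fy"]
    if fish:
        r=np.hypot(a,b); k=np.sin(r)/max(r,1e-9); v=np.array([a*k,-b*k,-np.cos(r)])
    else: v=np.array([a,-b,-1.])
    return m["rotation"]@(v/np.linalg.norm(v))
def onplane(m,px,z,fish=False):
    d=ray(m,px,fish); p=m["position"]; return p+d*(z-p[2])/d[2]
def tri(m1,p1,m2,p2,f1=False,f2=False):
    d1,d2=ray(m1,p1,f1),ray(m2,p2,f2); A=np.c_[d1,-d2]
    t=np.linalg.lstsq(A,m2["position"]-m1["position"],rcond=None)[0]
    a=m1["position"]+d1*t[0]; b=m2["position"]+d2*t[1]
    return (a+b)/2,np.linalg.norm(a-b)
def blobs(im,c,amin=15,S=110,V=60):
    h=cv2.cvtColor(im,cv2.COLOR_BGR2HSV); lo,hi=HUE[c]; H=h[...,0]
    m=((H>=lo)&(H<=hi)) if lo<hi else ((H>=lo)|(H<=hi))
    m=(m&(h[...,1]>S)&(h[...,2]>V)).astype(np.uint8)
    n,l,st,ce=cv2.connectedComponentsWithStats(m)
    out=[]
    for i in range(1,n):
        if st[i,4]>=amin:
            cs,_=cv2.findContours((l==i).astype(np.uint8),cv2.RETR_EXTERNAL,cv2.CHAIN_APPROX_NONE)
            out.append((st[i,4],ce[i],st[i,:4],max(cs,key=cv2.contourArea)))
    return sorted(out,key=lambda t:-t[0])
E
python3 - <<'E'
from h import *
for n in("top","side"):
    im=cv2.imread(f"pics/{n}0.png"); m=camera_model(n)
    for c in HUE:
        for a,ce,bb,ct in blobs(im,c,25)[:5]:
            r=cv2.minAreaRect(ct)
            print(n,c,a,ce,bb,"z50",onplane(m,ce,.05)[:2],"z16",onplane(m,r[0],.018)[:2],r[1])
E
```

```text
top red 732 [342.6134 189.8074] [326 173  34  33] z50 [ 0.6214 -0.1155] z16 [ 0.633  -0.1197] (28.557157516479492, 27.2080020904541)
top red 518 [385.1737 360.6042] [365 349  41  24] z50 [ 0.2914 -0.2022] z16 [ 0.2895 -0.2087] (42.43456268310547, 12.924513816833496)
top red 127 [323.9843 281.9449] [317 275  15  15] z50 [ 0.4311 -0.0832] z16 [ 0.4346 -0.0864] (14.142135620117188, 13.435027122497559)
top yellow 738 [282.7398 174.9837] [266 159  34  32] z50 [0.6469 0.0095] z16 [0.6581 0.0104] (28.376665115356445, 27.649057388305664)
top yellow 191 [505.3665  76.1047] [503  56   7  41] z50 [ 0.9034 -0.4686] z16 [ 0.9242 -0.4858] (4.992711067199707, 40.103614807128906)
top yellow 128 [116.2344 275.4375] [109 269  15  14] z50 [0.4215 0.3244] z16 [0.4241 0.3372] (13.0, 14.0)
top green 1157 [ 36.3621 140.6093] [ 19 122  36  38] z50 [0.6953 0.5363] z16 [0.7081 0.5562] (32.24406814575195, 39.739402770996094)
top green 681 [312.4655 182.7313] [296 166  34  32] z50 [ 0.6334 -0.0529] z16 [ 0.646  -0.0549] (27.8915958404541, 26.436382293701172)
top green 202 [350.6089 103.4455] [345  95  12  18] z
[... 2021 characters left out ...]
0.8317 -0.1239] (14.697578430175781, 4.944979667663574)
side green 56 [197.9286 140.1071] [191 137  15   7] z50 [ 0.8728 -0.1272] z16 [ 0.9028 -0.1631] (13.461333274841309, 4.395537853240967)
side green 52 [232.3654 130.6346] [226 128  14   6] z50 [ 0.8124 -0.2136] z16 [ 0.839  -0.2536] (12.854387283325195, 4.123105525970459)
side blue 596 [220.6779 219.2819] [204 206  35  28] z50 [0.6493 0.1023] z16 [0.6683 0.0775] (29.12175941467285, 24.96150779724121)
side blue 373 [266.3164  93.7587] [241  78  49  27] z50 [ 0.8276 -0.4533] z16 [ 0.8537 -0.509 ] (18.493078231811523, 50.39572525024414)
side blue 60 [337.6333 174.5667] [333 171  10   8] z50 [ 0.471  -0.1698] z16 [ 0.4812 -0.2081] (7.0, 9.0)
```

Run:
```python
import cv2,numpy as np
t=cv2.imread("pics/top0.png"); s=cv2.imread("pics/side0.png")
R=lambda im,x,y,w,h:cv2.resize(im[y:y+h,x:x+w],(400,300),interpolation=cv2.INTER_CUBIC)
cv2.imwrite("pics/c0.png",np.vstack([np.hstack([R(t,225,142,160,80),R(t,300,240,160,60)]),np.hstack([R(t,90,190,160,100),R(t,400,190,80,60)])]))
```

```text
(no output)
```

View pics/c0.png

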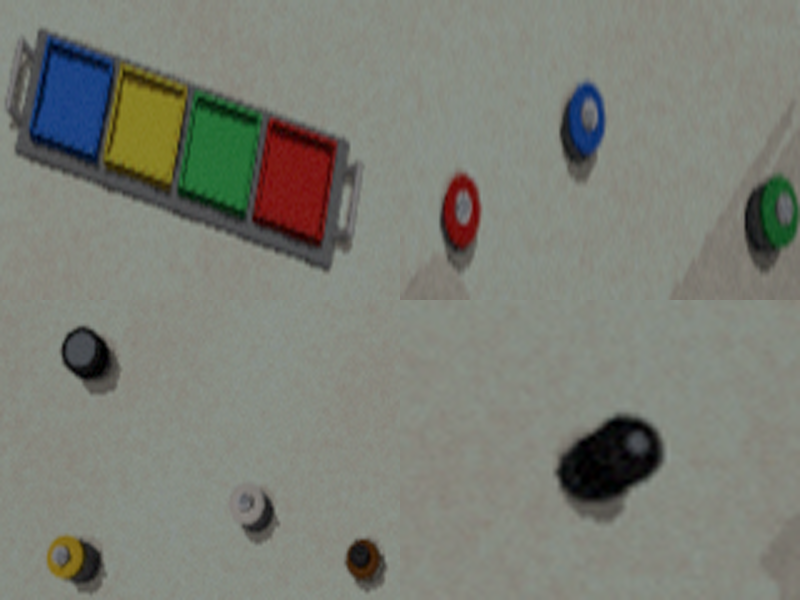

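The crop confirms the caddy order: blue, yellow, green, red. The spare black is the slim nosed one at (442,221), and the one at (124,208) is a wider flat-topped can. I'll triangulate the bands and work out the first move.

```bash
cat >> h.py <<'E'
ROW=np.arctan2(.0763+.1203,.6705-.6315)   # yaw of the cells' y
def plan(x,y,z,turn=True):
    """z: height of the grasp point. prints shift in tool axes (mm) and turn left"""
    s=status.read_state(); R=s["ee_rot"]; d=R.T@(np.array([x,y,z+.159])-s["tool_pos"])*1e3
    xy=np.arctan2(R[1,0],R[0,0]); want=ROW-np.pi; tz=-(want-xy)
    tz=(tz+np.pi)%(2*np.pi)-np.pi
    print("t",s["time"],"grasp",(s["tool_pos"]+.159*R[:,2]).round(4),"shift",d.round(1),"turn",round(tz,3),"w",round(s["gripper_width"],4),"F",s["force"].round(1))
E
python3 - <<'E'
from h import *
ti=cv2.imread("pics/top0.png");si=cv2.imread("pics/side0.png");T=camera_model("top");S=camera_model("side")
g={"red":((324,282),(340,203)),"yellow":((116,275),(262,354)),"green":((450,283),(366,147)),"blue":((374,263),(337,174))}
def near(im,c,p):
    return min((b for b in blobs(im,c,15,80,40)),key=lambda b:np.hypot(*(b[1]-p)))
for c,(a,b) in g.items():
    A=near(ti,c,a);B=near(si,c,b)
    p,e=tri(T,A[1],S,B[1]); print(c,A[0],A[1],B[0],B[1],"tri",p,"gap",round(e,4),"top47",onplane(T,A[1],.047)[:2])
for n,p in(("white",(188,257)),("black",(444,218)),("bottle",(235,276)),("can",(124,207))): print(n,onplane(T,p,.05))
plan(.430,-.081,.12)
E
```

```text
red 143 [324.0629 282.0699] 86 [339.8488 202.8953] tri [ 0.432  -0.0841  0.0401] gap 0.0004 top47 [ 0.4312 -0.0836]
yellow 147 [116.5034 275.5238] 207 [262.2657 353.3865] tri [0.4219 0.3275 0.0403] gap 0.0007 top47 [0.4216 0.325 ]
green 135 [450.5259 282.0519] 49 [365.9388 147.0408] tri [ 0.4455 -0.3337  0.0402] gap 0.0 top47 [ 0.4448 -0.3312]
blue 138 [373.6594 263.6304] 66 [337.6364 174.4394] tri [ 0.4739 -0.1818  0.0403] gap 0.0004 top47 [ 0.4728 -0.1806]
white [0.4654 0.1877 0.05  ]
black [ 0.5729 -0.3219  0.05  ]
bottle [0.4331 0.0915 0.05  ]
can [0.5605 0.3293 0.05  ]
t 0.15 grasp [ 0.2933 -0.6076  0.245 ] shift [-352.   414.8  125.4] turn -0.925 w 0.0877 F [ 0.2  0.2 -1.3]
```

Emit:
carry_out(moves=[[[-35,0,0],0],[[-35,41,0],0],[[0,41,0],-0.125],[[0,0,0],-0.125],[[0,0,0],-0.125],[[0,0,0],-0.125],[[0,0,0],-0.125],[[0,0,0],-0.125],[[0,0,0],-0.125],[[0,0,0],-0.05]], hand=-0.5, force=20)

```text
time: 0.98
tool_pos: [0.3177, -0.5153, 0.4044]
ee_rot: [[-0.188, -0.982, -0.0], [-0.982, 0.188, 0.0], [-0.0, 0.0, -1.0]]
force: [0.0, 0.1, -0.0]
gripper_width: 0.0658
```

```bash
python3 -c "
from h import *
plan(.431,-.083,.12)"
```

```text
t 0.9833 grasp [ 0.3176 -0.5152  0.2454] shift [-445.8  -30.2  125.6] turn 0.007 w 0.0658 F [ 0.   0.1 -0. ]
```

Emit:
carry_out(moves=[[[-40,-3,0],0],[[-40,-3,0],0],[[-40,-3,0],0],[[-40,-3,0],0],[[-40,-3,0],0],[[-40,-3,0],0],[[-40,-3,10],0],[[-40,-3,10],0],[[-40,-3,10],0],[[-40,-3,10],0.007]])

```text
time: 1.82
tool_pos: [0.4248, -0.127, 0.3645]
ee_rot: [[-0.202, -0.979, 0.001], [-0.979, 0.202, 0.0], [-0.0, -0.001, -1.0]]
force: [1.6, -0.1, -0.4]
gripper_width: 0.066
```

```bash
python3 -c "
from h import *
plan(.431,-.083,.12)"
```

```text
t 1.8167 grasp [ 0.425  -0.127   0.2055] shift [-44.3   2.9  85.6] turn -0.007 w 0.066 F [ 1.6 -0.1 -0.4]
```

Emit:
carry_out(moves=[[[-22,1.5,12],0],[[-22,1.5,12],-0.005],[[0,0,20],0],[[0,0,20],0],[[0,0,20],0],[[0,0,0],0]])

```text
time: 2.32
tool_pos: [0.4294, -0.0851, 0.2775]
ee_rot: [[-0.197, -0.98, -0.006], [-0.98, 0.197, -0.001], [0.002, 0.006, -1.0]]
force: [-1.2, -0.4, 0.2]
gripper_width: 0.0658
```

Run:
```python
from h import *
plan(.431,-.083,.037)
m=camera_model("wrist"); im=get_image("wrist"); cv2.imwrite("pics/w1.png",im)
for b in blobs(im,"red",60,100,50)[:3]: print(b[0],b[1],b[2],onplane(m,b[1],.046,True))
```

```text
t 2.3167 grasp [ 0.4285 -0.0852  0.1185] shift [-2.6 -1.6 81.5] turn -0.002 w 0.0658 F [-1.2 -0.4  0.2]
3555 [ 62.7941 225.3241] [ 29 193  67  69] [ 0.6017 -0.1261  0.046 ]
2666 [422.3342  43.1369] [406   0  34  90] [ 0.3068 -0.2009  0.046 ]
1008 [275.5724 232.8294] [256 215  40  40] [ 0.4319 -0.0874  0.046 ]
```

View pics/w1.png

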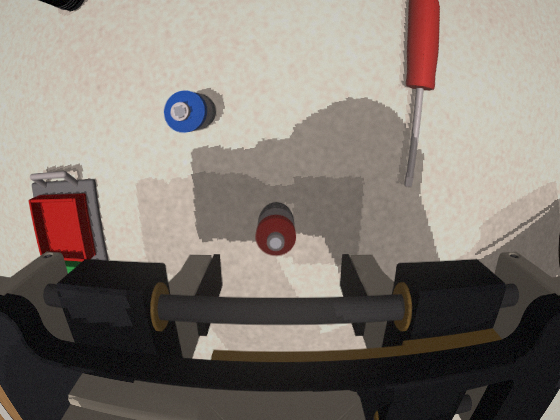

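The wrist picture shows red's nose at (275,242) between the open fingers, with blue at (185,111) and the red cell at (63,225) clear of them. The wrist and top estimates agree within 4 mm, so I'm descending.

Emit:
carry_out(moves=[[[-0.5,-2,15],0],[[0,0,20],0],[[0,0,20],0],[[0,0,14],0],[[0,0,8],0],[[0,0,4.5],0],[[0,0,0],0]])

```text
time: 2.95
tool_pos: [0.4333, -0.0852, 0.1993]
ee_rot: [[-0.197, -0.98, -0.0], [-0.98, 0.197, -0.0], [0.0, 0.0, -1.0]]
force: [0.0, 0.3, -0.2]
gripper_width: 0.0656
```

Emit:
carry_out(moves=[[[0,0,0],0],[[0,0,0],0],[[0,0,0],0],[[0,0,0],0],[[0,0,0],0],[[0,0,0],0],[[0,0,0],0],[[0,0,0],0]], hand=1)

```text
time: 3.62
tool_pos: [0.433, -0.0851, 0.1993]
ee_rot: [[-0.197, -0.98, -0.0], [-0.98, 0.197, -0.0], [0.0, 0.0, -1.0]]
force: [-1.1, 0.6, 2.4]
gripper_width: 0.0275
```

```bash
python3 -c "
from h import *
plan(.431,-.085,.15)
plan(.6315,-.1203,.11)"
```

```text
t 3.6167 grasp [ 0.433  -0.0851  0.0403] shift [   0.3    2.  -109.7] turn -0.002 w 0.0275 F [-1.1  0.6  2.4]
t 3.6167 grasp [ 0.433  -0.0851  0.0403] shift [  -4.5 -201.5  -69.7] turn -0.002 w 0.0275 F [-1.1  0.6  2.4]
```

Emit:
carry_out(moves=[[[0,0,-4],0],[[0,0,-12],0],[[0,0,-20],0],[[0,-10,-20],0],[[-1,-20,-14],0],[[-1,-30,0],0],[[-1,-35,0],0],[[-1,-35,0],0],[[-1,-35,0],0],[[0,-25,0],0]])

```text
time: 4.45
tool_pos: [0.6228, -0.1181, 0.2689]
ee_rot: [[-0.197, -0.98, 0.0], [-0.98, 0.197, -0.0], [0.0, -0.0, -1.0]]
force: [-0.3, 0.3, -1.6]
gripper_width: 0.0278
```

Emit:
carry_out(moves=[[[0,-10,0],0],[[0,0,0],0],[[0,0,0],0]])

```text
time: 4.7
tool_pos: [0.6296, -0.1196, 0.2683]
ee_rot: [[-0.197, -0.98, -0.002], [-0.98, 0.197, 0.0], [0.0, 0.002, -1.0]]
force: [-1.2, -0.8, -1.7]
gripper_width: 0.028
```

Run:
```python
from h import *
plan(.6315,-.1203,.0493)
m=camera_model("wrist"); im=get_image("wrist"); t=get_image("top")
cv2.imwrite("pics/w2.png",np.hstack([im[:,:],cv2.resize(t[130:240,200:420],(240,120))[:0].repeat(1,0)]) if 0 else im)
for c in HUE:
    for b in blobs(im,c,400,100,50)[:3]:
        r=cv2.minAreaRect(b[3]); print(c,b[0],b[1],r,onplane(m,r[0],.02,True)[:2])
```

```text
t 4.7 grasp [ 0.6293 -0.1196  0.1093] shift [ 0.2 -2.1 60. ] turn -0.003 w 0.028 F [-1.2 -0.8 -1.7]
red 5083 [277.436  216.0909] ((277.5, 225.5), (81.0, 83.0), 90.0) [ 0.6318 -0.121 ]
red 1669 [280.8298 280.1983] ((281.0, 279.0), (36.0, 58.0), 90.0) [ 0.6382 -0.0759]
yellow 1201 [279.0316 342.5454] ((278.52294921875, 342.8555603027344), (18.675283432006836, 67.24458312988281), 89.02897644042969) [ 0.6535 -0.0109]
green 964 [ 18.6483 117.0342] ((18.724727630615234, 116.85955810546875), (26.817949295043945, 43.98991394042969), 57.9946174621582) [ 0.8361 -0.2631]
green 758 [ 63.9631 245.3245] ((62.05000305175781, 248.1500244140625), (28.77672576904297, 35.417510986328125), 71.56504821777344) [ 0.8294 -0.1369]
green 539 [280.6438 328.9091] ((281.0, 329.0), (8.0, 62.0), 90.0) [ 0.6482 -0.0262]
blue 727 [477.4195 112.5873] ((479.5, 112.5), (31.0, 39.0), -0.0) [ 0.4571 -0.1806]
```

View pics/w2.png

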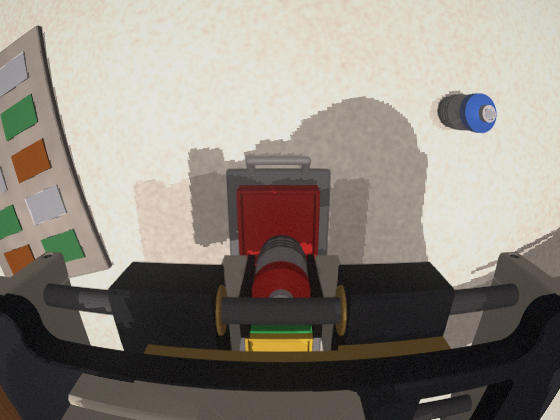

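The wrist picture shows red held upright and aligned over the red cell at (278,226). The cell works out to (0.632,-0.121), as planned. Lowering.

Emit:
carry_out(moves=[[[0,-2,5],0],[[0,0,12],0],[[0,0,15],0],[[0,0,12],0],[[0,0,7],0],[[0,0,3],0],[[0,0,1],0],[[0,0,0],0],[[0,0,0],0]])

```text
time: 5.55
tool_pos: [0.6324, -0.12, 0.2147]
ee_rot: [[-0.197, -0.981, 0.001], [-0.981, 0.197, -0.0], [-0.0, -0.001, -1.0]]
force: [-0.1, 1.8, -1.0]
gripper_width: 0.0274
```

Emit:
carry_out(moves=[[[0,0,1],0],[[0,0,1],0],[[0,0,1],0],[[0,0,1],0],[[0,0,0],0],[[0,0,0],0]])

```text
time: 6.05
tool_pos: [0.632, -0.12, 0.2101]
ee_rot: [[-0.197, -0.98, -0.0], [-0.98, 0.197, 0.0], [0.0, 0.0, -1.0]]
force: [0.1, -1.0, -1.4]
gripper_width: 0.0275
```

Emit:
carry_out(moves=[[[0,0,1],0],[[0,0,0.5],0],[[0,0,0],0],[[0,0,0],0]])

```text
time: 6.38
tool_pos: [0.6321, -0.12, 0.2086]
ee_rot: [[-0.197, -0.98, -0.0], [-0.98, 0.197, -0.0], [0.0, 0.0, -1.0]]
force: [-0.5, -0.0, -0.8]
gripper_width: 0.0277
```

Emit:
carry_out(moves=[[[0,0,0.5],0],[[0,0,0.5],0],[[0,0,0],0],[[0,0,0],0]])

```text
time: 6.72
tool_pos: [0.6321, -0.1199, 0.2083]
ee_rot: [[-0.196, -0.981, 0.0], [-0.981, 0.196, -0.0], [0.0, -0.0, -1.0]]
force: [-2.7, 1.6, 5.3]
gripper_width: 0.0278
```

Contact came at 0.2083 as predicted, with +5 N. Releasing and rising, then on to yellow.

Emit:
carry_out(moves=[[[0,0,0],0],[[0,0,0],0],[[0,0,0],0],[[0,0,0],0],[[0,0,0],0],[[0,0,-5],0],[[0,0,-15],0],[[0,0,-25],0],[[0,0,-30],0],[[0,0,-15],0]], hand=-0.25)

```text
time: 7.55
tool_pos: [0.6329, -0.12, 0.3014]
ee_rot: [[-0.196, -0.981, 0.004], [-0.981, 0.196, -0.001], [-0.0, -0.004, -1.0]]
force: [1.5, 0.1, 0.7]
gripper_width: 0.0549
```

Run:
```python
from h import *
plan(.4216,.325,.125)
m=camera_model("wrist"); im=get_image("wrist"); cv2.imwrite("pics/w3.png",im)
```

```text
t 7.55 grasp [ 0.6334 -0.1201  0.1424] shift [-395.   294.5   16.4] turn -0.001 w 0.0549 F [1.5 0.1 0.7]
```

View pics/w3.png

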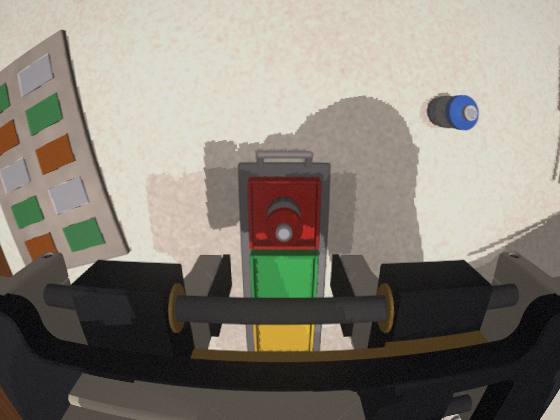

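Red stands upright, centred in its cell (nose at (284,233)). On to yellow.

Emit:
carry_out(moves=[[[-15,11,0],0],[[-30,22,0],0],[[-33,24.5,0],0],[[-33,24.5,0],0],[[-33,24.5,0],0],[[-33,24.5,0],0],[[-33,24.5,0],0],[[-33,24.5,0],0],[[-33,24.5,0],0],[[-33,24.5,0],0]], hand=-0.5)

```text
time: 8.43
tool_pos: [0.4671, 0.2296, 0.2981]
ee_rot: [[-0.197, -0.98, 0.001], [-0.98, 0.197, 0.001], [-0.001, -0.0, -1.0]]
force: [1.5, 0.5, -0.0]
gripper_width: 0.0654
```

Emit:
carry_out(moves=[[[-33,24.5,0],0],[[-33,24.5,5],0],[[-18,13,5],0],[[0,0,5],0],[[0,0,0],0]])

```text
time: 8.85
tool_pos: [0.4231, 0.3235, 0.2818]
ee_rot: [[-0.194, -0.981, -0.001], [-0.981, 0.194, -0.001], [0.001, 0.001, -1.0]]
force: [0.1, -0.6, -0.2]
gripper_width: 0.0661
```

```bash
cat > ref.py <<'E'
from h import *
import sys
c,x,y,name=sys.argv[1],float(sys.argv[2]),float(sys.argv[3]),sys.argv[4]
plan(x,y,.0385)
m=camera_model("wrist"); im=get_image("wrist"); cv2.imwrite(f"pics/{name}.png",im)
for b in blobs(im,c,60,100,40)[:4]: print(b[0],b[1],b[2],onplane(m,b[1],.046,True))
E
python3 ref.py yellow .4216 .325 w4
```

```text
t 8.85 grasp [0.423  0.3234 0.1228] shift [-1.3  1.7 84.3] turn 0.0 w 0.0661 F [ 0.1 -0.6 -0.2]
944 [283.7235 233.9174] [264 216  40  40] [0.4216 0.3247 0.046 ]
```

View pics/w4.png

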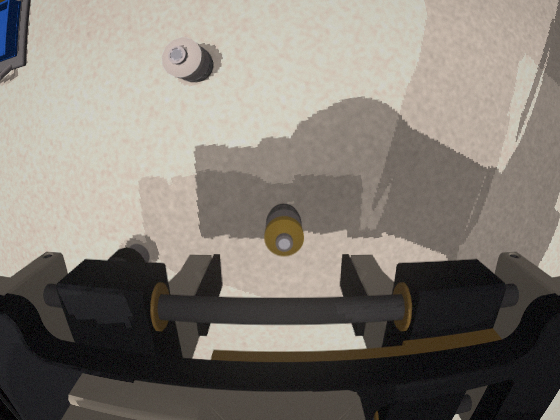

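Yellow is between the open fingers at (284,234), and the wrist estimate matches the top view. White at (182,60) and the can at (130,250) are clear.

Emit:
carry_out(moves=[[[-1.5,1.5,15],0],[[0,0,20],0],[[0,0,20],0],[[0,0,15],0],[[0,0,8],0],[[0,0,5],0],[[0,0,0],0]])

```text
time: 9.48
tool_pos: [0.4232, 0.3237, 0.1992]
ee_rot: [[-0.198, -0.98, -0.001], [-0.98, 0.198, -0.001], [0.001, 0.0, -1.0]]
force: [0.5, -0.0, -0.2]
gripper_width: 0.0662
```

Emit:
carry_out(moves=[[[0,0,0],0],[[0,0,0],0],[[0,0,0],0],[[0,0,0],0],[[0,0,0],0],[[0,0,0],0],[[0,0,0],0],[[0,0,0],0]], hand=1)

```text
time: 10.15
tool_pos: [0.4228, 0.3245, 0.1999]
ee_rot: [[-0.197, -0.98, 0.0], [-0.98, 0.197, 0.0], [-0.0, -0.0, -1.0]]
force: [-1.2, 0.7, 2.8]
gripper_width: 0.0277
```

```bash
python3 -c "
from h import *
plan(.4216,.325,.15)
plan(.6565,.0100,.11)"
```

```text
t 10.15 grasp [0.4229 0.3245 0.0409] shift [  -0.3    1.3 -109.1] turn -0.002 w 0.0277 F [-1.2  0.7  2.8]
t 10.15 grasp [0.4229 0.3245 0.0409] shift [ 262.4 -290.9  -69.2] turn -0.002 w 0.0277 F [-1.2  0.7  2.8]
```

Emit:
carry_out(moves=[[[0,0,-4],0],[[0,0,-12],0],[[0,0,-20],0],[[0,0,-20],0],[[10,-11,-15],0],[[20,-22,-5],0],[[27,-30,0],0],[[27,-30,0],0],[[27,-30,0],0],[[27,-30,0],0]])

```text
time: 10.98
tool_pos: [0.5464, 0.1574, 0.276]
ee_rot: [[-0.196, -0.981, 0.0], [-0.981, 0.196, 0.0], [-0.0, -0.0, -1.0]]
force: [0.4, 0.6, -1.5]
gripper_width: 0.0278
```

Emit:
carry_out(moves=[[[27,-30,0],0],[[27,-30,0],0],[[27,-30,0],0],[[24,-27,0],0],[[15,-16,0],0],[[4,-5,0],0],[[0,0,0],0],[[0,0,0],0]])

```text
time: 11.65
tool_pos: [0.6563, 0.0102, 0.2752]
ee_rot: [[-0.198, -0.98, -0.001], [-0.98, 0.198, -0.0], [0.0, 0.001, -1.0]]
force: [-0.6, 1.3, -1.1]
gripper_width: 0.0274
```

Run:
```python
from h import *
plan(.6565,.0097,.0499)
m=camera_model("wrist"); im=get_image("wrist"); cv2.imwrite("pics/w5.png",im)
for c in HUE:
    for b in blobs(im,c,400,100,50)[:3]:
        r=cv2.minAreaRect(b[3]); print(c,b[0],r,onplane(m,r[0],.02,True)[:2])
```

```text
t 11.65 grasp [0.6561 0.0102 0.1162] shift [ 0.4 -0.4 66.3] turn -0.003 w 0.0274 F [-0.6  1.3 -1.1]
red 6393 ((278.5, 48.5), (81.0, 85.0), 90.0) [ 0.6323 -0.1183]
yellow 5261 ((279.0, 221.5), (79.0, 80.0), 90.0) [0.6575 0.0082]
yellow 1495 ((281.0, 281.0), (32.0, 58.0), 90.0) [0.6663 0.0595]
green 6832 ((279.0, 137.0), (82.0, 84.0), 90.0) [ 0.6448 -0.0546]
green 1125 ((48.07841110229492, 106.23121643066406), (28.482261657714844, 47.545860290527344), 61.26020431518555) [ 0.8308 -0.1315]
```

View pics/w5.png

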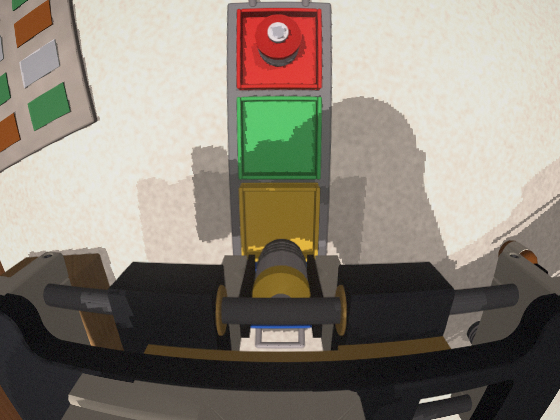

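Yellow hangs upright over the yellow cell (279,222), which works out to (0.6575,0.008). Red is standing at (279,35). Lowering.

Emit:
carry_out(moves=[[[0,0,6],0],[[0,0,14],0],[[0,0,15],0],[[0,0,13],0],[[0,0,8],0],[[0,0,4],0],[[0,0,2],0],[[0,0,1],0],[[0,0,0],0],[[0,0,0],0]])

```text
time: 12.53
tool_pos: [0.6569, 0.0104, 0.2134]
ee_rot: [[-0.197, -0.98, 0.001], [-0.98, 0.197, 0.0], [-0.0, -0.001, -1.0]]
force: [0.2, 0.1, -1.3]
gripper_width: 0.0277
```

Emit:
carry_out(moves=[[[0,0,0.5],0],[[0,0,0.5],0],[[0,0,0.5],0],[[0,0,0],0],[[0,0,0],0]])

```text
time: 12.95
tool_pos: [0.6567, 0.0102, 0.2112]
ee_rot: [[-0.197, -0.98, -0.0], [-0.98, 0.197, -0.0], [0.0, 0.0, -1.0]]
force: [1.0, 0.5, -0.7]
gripper_width: 0.0277
```

Emit:
carry_out(moves=[[[0,0,1],0],[[0,0,0.5],0],[[0,0,0.5],0],[[0,0,0],0],[[0,0,0],0]])

```text
time: 13.37
tool_pos: [0.6567, 0.0103, 0.2091]
ee_rot: [[-0.197, -0.98, -0.0], [-0.98, 0.197, -0.0], [0.0, 0.0, -1.0]]
force: [-0.2, -0.4, -1.4]
gripper_width: 0.0275
```

Emit:
carry_out(moves=[[[0,0,0.5],0],[[0,0,0],0],[[0,0,0],0]])

```text
time: 13.62
tool_pos: [0.6567, 0.0103, 0.2089]
ee_rot: [[-0.197, -0.98, 0.0], [-0.98, 0.197, -0.0], [-0.0, -0.0, -1.0]]
force: [-1.7, 0.4, 1.6]
gripper_width: 0.0275
```

Emit:
carry_out(moves=[[[0,0,0.2],0],[[0,0,0],0],[[0,0,0],0],[[0,0,0],0],[[0,0,0],0],[[0,0,-5],0],[[0,0,-15],0],[[0,0,-25],0],[[0,0,-30],0],[[0,0,-15],0]], hand=-0.25)

```text
time: 14.45
tool_pos: [0.6575, 0.0103, 0.3024]
ee_rot: [[-0.196, -0.981, 0.004], [-0.981, 0.196, 0.0], [-0.001, -0.004, -1.0]]
force: [1.6, -0.1, 0.4]
gripper_width: 0.0545
```

Run:
```python
from h import *
plan(.4448,-.332,.12)
m=camera_model("wrist"); im=get_image("wrist"); cv2.imwrite("pics/w6.png",im)
for b in blobs(im,"yellow",300,100,50)[:3]:
    r=cv2.minAreaRect(b[3]); print(b[0],b[1],r)
```

```text
t 14.45 grasp [0.6581 0.0103 0.1434] shift [377.3 141.5  22.5] turn -0.002 w 0.0545 F [ 1.6 -0.1  0.4]
4572 [281.9455 209.8567] ((282.0, 211.0), (72.0, 74.0), 90.0)
```

Emit:
carry_out(moves=[[[18,7,0],0],[[36,13.5,0],0],[[38,14,0],0],[[38,14,0],0],[[38,14,0],0],[[38,14,0],0],[[38,14,0],0],[[38,14,0],0],[[38,14,0],0],[[38,14,0],0]], hand=-0.5)

```text
time: 15.33
tool_pos: [0.4547, -0.3161, 0.2987]
ee_rot: [[-0.197, -0.98, 0.0], [-0.98, 0.197, -0.0], [-0.0, -0.0, -1.0]]
force: [1.0, -1.1, -0.1]
gripper_width: 0.0656
```

Emit:
carry_out(moves=[[[16,8,6],0],[[4,2,8],0],[[0,0,6],0],[[0,0,0],0],[[0,0,0],0]])

```text
time: 15.75
tool_pos: [0.443, -0.3316, 0.2781]
ee_rot: [[-0.196, -0.981, -0.001], [-0.981, 0.196, 0.0], [-0.0, 0.001, -1.0]]
force: [-0.0, -0.6, 0.4]
gripper_width: 0.0659
```

```bash
python3 ref.py green .4448 -.332 w7
```

```text
t 15.75 grasp [ 0.4429 -0.3316  0.1191] shift [ 0.  -1.9 80.6] turn -0.001 w 0.0659 F [-0.  -0.6  0.4]
915 [277.0317 227.7639] [258 210  39  40] [ 0.4449 -0.337   0.046 ]
```

View pics/w7.png

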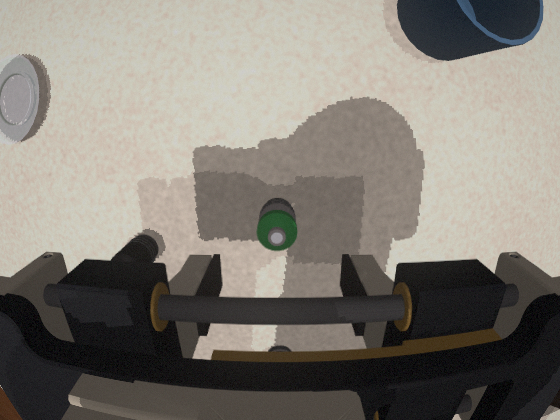

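Green is at (277,228) between the fingers and the black spare at (145,245) is clear. The wrist reads y about 4 mm lower, so I aim in between.

Emit:
carry_out(moves=[[[2,-2,15],0],[[0,0,20],0],[[0,0,20],0],[[0,0,14],0],[[0,0,8],0],[[0,0,3],0],[[0,0,0],0]])

```text
time: 16.38
tool_pos: [0.4447, -0.3342, 0.1982]
ee_rot: [[-0.196, -0.981, -0.001], [-0.981, 0.196, 0.0], [0.0, 0.001, -1.0]]
force: [-0.2, -0.2, -0.4]
gripper_width: 0.0659
```

Emit:
carry_out(moves=[[[0,0,0],0],[[0,0,0],0],[[0,0,0],0],[[0,0,0],0],[[0,0,0],0],[[0,0,0],0],[[0,0,0],0],[[0,0,0],0]], hand=1)

```text
time: 17.05
tool_pos: [0.4443, -0.3348, 0.1987]
ee_rot: [[-0.197, -0.98, 0.0], [-0.98, 0.197, -0.0], [0.0, -0.0, -1.0]]
force: [0.7, 0.6, 0.9]
gripper_width: 0.0275
```

```bash
python3 -c "
from h import *
plan(.6452,-.0552,.11)"
```

```text
t 17.05 grasp [ 0.4444 -0.3348  0.0397] shift [-313.6 -142.   -70.3] turn -0.002 w 0.0275 F [0.7 0.6 0.9]
```

Emit:
carry_out(moves=[[[0,0,-4],0],[[0,0,-12],0],[[0,0,-20],0],[[0,0,-25],0],[[-10,-4,-25],0],[[-24,-10,-12],0],[[-34,-15.5,0],0],[[-34,-15.5,0],0],[[-34,-15.5,0],0],[[-34,-15.5,0],0]])

```text
time: 17.88
tool_pos: [0.5525, -0.1815, 0.2968]
ee_rot: [[-0.197, -0.98, -0.0], [-0.98, 0.197, 0.0], [-0.0, 0.0, -1.0]]
force: [1.2, -0.1, -2.2]
gripper_width: 0.0276
```

Emit:
carry_out(moves=[[[-34,-15.5,0],0],[[-34,-15.5,0],0],[[-34,-15.5,0],0],[[-24,-12,0],0],[[-12,-7,0],0],[[-4,-2,0],0],[[0,0,0],0],[[0,0,0],0]])

```text
time: 18.55
tool_pos: [0.6455, -0.0576, 0.2961]
ee_rot: [[-0.197, -0.98, -0.001], [-0.98, 0.197, -0.0], [0.0, 0.001, -1.0]]
force: [0.1, -0.3, -1.6]
gripper_width: 0.0274
```

```bash
cat > ov.py <<'E'
from h import *
import sys
plan(*map(float,sys.argv[1:4]))
m=camera_model("wrist"); im=get_image("wrist"); cv2.imwrite(f"pics/{sys.argv[4]}.png",im)
for c in HUE:
    for b in blobs(im,c,400,100,50)[:3]:
        r=cv2.minAreaRect(b[3]); print(c,b[0],np.round(r[0],1),np.round(r[1],1),onplane(m,r[0],.02,True)[:2])
E
python3 ov.py .6452 -.0552 .0487 w8
```

```text
t 18.55 grasp [ 0.6453 -0.0576  0.1371] shift [-2.3  0.7 88.4] turn -0.003 w 0.0274 F [ 0.1 -0.3 -1.6]
red 5574 [282.5 139. ] [77. 76.] [ 0.6319 -0.119 ]
green 4673 [282.5 217. ] [72. 73.] [ 0.6445 -0.0559]
green 1567 [281. 280.] [34. 58.] [0.6574 0.0021]
green 999 [ 69.3 175.4] [28.  37.9] [ 0.8309 -0.1347]
blue 1637 [281.5 337.5] [27. 61.] [0.6701 0.0677]
blue 571 [464.7  33.9] [35.3 26.4] [ 0.4568 -0.1878]
```

View pics/w8.png

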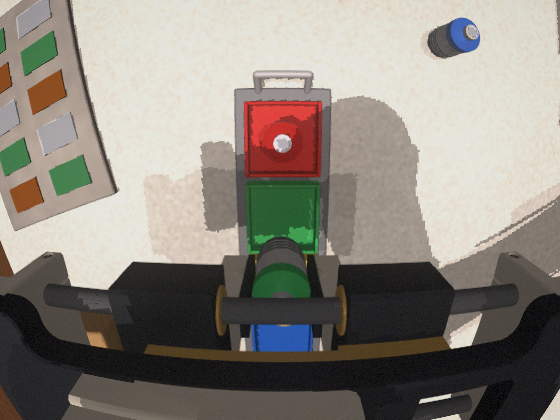

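Green hangs upright over the green cell (283,217), and red still stands at (282,143). Lowering.

Emit:
carry_out(moves=[[[-2,0.5,8],0],[[0,0,18],0],[[0,0,18],0],[[0,0,16],0],[[0,0,12],0],[[0,0,7],0],[[0,0,4],0],[[0,0,2],0],[[0,0,0],0],[[0,0,0],0]])

```text
time: 19.43
tool_pos: [0.6465, -0.055, 0.2122]
ee_rot: [[-0.197, -0.98, 0.001], [-0.98, 0.197, 0.0], [-0.0, -0.001, -1.0]]
force: [0.1, 0.6, -0.5]
gripper_width: 0.0275
```

Emit:
carry_out(moves=[[[0,0,0.5],0],[[0,0,0.5],0],[[0,0,0],0],[[0,0,0],0]])

```text
time: 19.77
tool_pos: [0.6462, -0.0549, 0.2107]
ee_rot: [[-0.197, -0.98, 0.0], [-0.98, 0.197, 0.0], [-0.0, -0.0, -1.0]]
force: [-0.1, 0.4, -1.6]
gripper_width: 0.0277
```

Emit:
carry_out(moves=[[[0,0,1],0],[[0,0,0.7],0],[[0,0,0.7],0],[[0,0,0],0],[[0,0,0],0]])

```text
time: 20.18
tool_pos: [0.6461, -0.0549, 0.2079]
ee_rot: [[-0.197, -0.98, -0.0], [-0.98, 0.197, -0.0], [0.0, 0.0, -1.0]]
force: [-0.6, -0.1, -0.9]
gripper_width: 0.0278
```

Emit:
carry_out(moves=[[[0,0,0.5],0],[[0,0,0.3],0],[[0,0,0],0],[[0,0,0],0]])

```text
time: 20.52
tool_pos: [0.6462, -0.0549, 0.2077]
ee_rot: [[-0.197, -0.98, 0.0], [-0.98, 0.197, -0.0], [-0.0, -0.0, -1.0]]
force: [-0.5, -0.2, 4.4]
gripper_width: 0.0277
```

Emit:
carry_out(moves=[[[0,0,0],0],[[0,0,0],0],[[0,0,0],0],[[0,0,0],0],[[0,0,0],0],[[0,0,-5],0],[[0,0,-15],0],[[0,0,-25],0],[[0,0,-30],0],[[0,0,-15],0]], hand=-0.25)

```text
time: 21.35
tool_pos: [0.6469, -0.055, 0.3011]
ee_rot: [[-0.196, -0.981, 0.004], [-0.981, 0.196, -0.0], [-0.001, -0.004, -1.0]]
force: [1.2, -0.2, 0.5]
gripper_width: 0.0547
```

Run:
```python
from h import *
plan(.473,-.1815,.12)
```

```text
t 21.35 grasp [ 0.6475 -0.055   0.1421] shift [158.2 145.8  21.5] turn -0.002 w 0.0547 F [ 1.2 -0.2  0.5]
```

Emit:
carry_out(moves=[[[14,13,0],0],[[27,25,0],0],[[28,26,0],0],[[28,26,0],0],[[28,26,0],0],[[22,20,5],0],[[10,9,8],0],[[2,2,7],0],[[0,0,0],0],[[0,0,0],0]], hand=-0.5)

```text
time: 22.18
tool_pos: [0.4715, -0.1818, 0.2773]
ee_rot: [[-0.197, -0.98, -0.0], [-0.98, 0.197, -0.0], [0.0, -0.0, -1.0]]
force: [-0.7, 0.1, -0.1]
gripper_width: 0.0656
```

```bash
python3 ref.py blue .473 -.1815 w9
```

```text
t 22.1833 grasp [ 0.4715 -0.1818  0.1183] shift [-0.6 -1.5 79.8] turn -0.002 w 0.0656 F [-0.7  0.1 -0.1]
972 [277.5453 230.4599] [258 213  40  40] [ 0.4736 -0.1855  0.046 ]
```

View pics/w9.png

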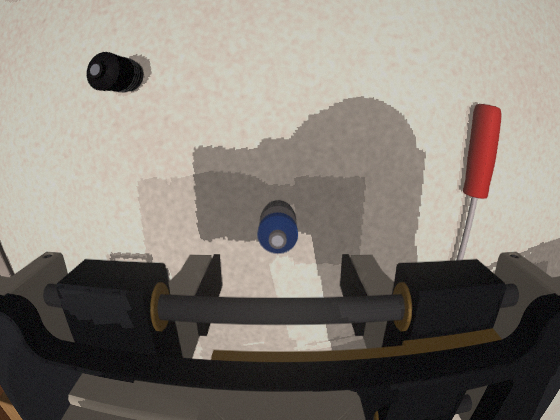

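Blue is at (278,230) between the fingers, and the black spare stands untouched at (112,72).

Emit:
carry_out(moves=[[[1,-1.5,15],0],[[0,0,20],0],[[0,0,20],0],[[0,0,14],0],[[0,0,8],0],[[0,0,2],0],[[0,0,0],0]])

```text
time: 22.82
tool_pos: [0.4727, -0.1828, 0.198]
ee_rot: [[-0.196, -0.981, -0.001], [-0.981, 0.196, -0.0], [0.0, 0.001, -1.0]]
force: [-0.8, 0.2, -0.7]
gripper_width: 0.0659
```

Emit:
carry_out(moves=[[[0,0,0],0],[[0,0,0],0],[[0,0,0],0],[[0,0,0],0],[[0,0,0],0],[[0,0,0],0],[[0,0,0],0],[[0,0,0],0]], hand=1)

```text
time: 23.48
tool_pos: [0.4722, -0.1832, 0.1985]
ee_rot: [[-0.197, -0.98, 0.001], [-0.98, 0.197, -0.0], [-0.0, -0.001, -1.0]]
force: [0.5, 0.7, 1.8]
gripper_width: 0.0277
```

```bash
python3 -c "
from h import *
plan(.6702,.0754,.13)"
```

```text
t 23.4833 grasp [ 0.4724 -0.1833  0.0395] shift [-292.5 -143.3  -90.4] turn -0.002 w 0.0277 F [0.5 0.7 1.8]
```

Emit:
carry_out(moves=[[[0,0,-4],0],[[0,0,-12],0],[[0,0,-20],0],[[0,0,-25],0],[[-10,-5,-25],0],[[-24,-12,-12],0],[[-33,-16,0],0],[[-33,-16,0],0],[[-33,-16,0],0],[[-33,-16,0],0]])

```text
time: 24.32
tool_pos: [0.5845, -0.035, 0.2966]
ee_rot: [[-0.197, -0.98, -0.0], [-0.98, 0.197, 0.0], [-0.0, 0.0, -1.0]]
force: [0.9, -0.8, -0.2]
gripper_width: 0.0278
```

Emit:
carry_out(moves=[[[-33,-16,0],0],[[-33,-16,0],0],[[-28,-14,0],0],[[-18,-9,0],0],[[-9,-5,0],0],[[-4,-2,0],0],[[0,0,0],0],[[0,0,0],0]])

```text
time: 24.98
tool_pos: [0.6688, 0.0733, 0.296]
ee_rot: [[-0.197, -0.98, -0.001], [-0.98, 0.197, -0.0], [0.0, 0.001, -1.0]]
force: [1.0, 0.1, -1.5]
gripper_width: 0.0276
```

```bash
python3 ov.py .6702 .0750 .0485 w10
```

```text
t 24.9833 grasp [0.6686 0.0732 0.137 ] shift [-2.  -1.1 88.5] turn -0.003 w 0.0276 F [ 1.   0.1 -1.5]
red 1329 [278.5   8.5] [17. 77.] [ 0.6374 -0.0929]
yellow 5592 [279.  137.5] [75. 78.] [0.6577 0.0101]
green 5305 [279.   55.5] [75. 78.] [ 0.6448 -0.0539]
green 994 [61.3 41.2] [23.9 49.5] [ 0.8318 -0.129 ]
green 560 [10.4 35.4] [19.  40.3] [ 0.8988 -0.1672]
blue 4788 [279. 216.] [72. 74.] [0.6705 0.0735]
blue 1581 [281. 280.] [58. 34.] [0.6808 0.1329]
```

View pics/w10.png

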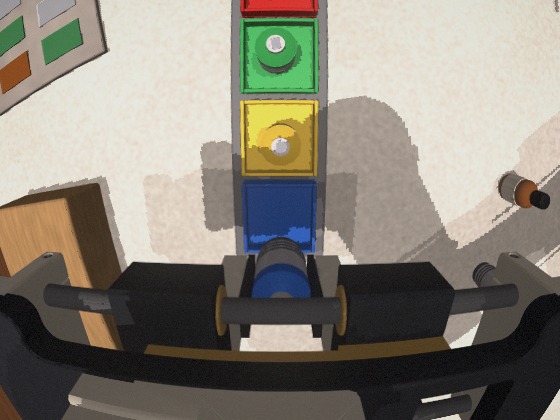

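Blue hangs upright over the blue cell (279,216). Green at (276,44) and yellow at (280,146) both stand upright in their own cells. Lowering.

Emit:
carry_out(moves=[[[-1,-1,8],0],[[0,0,18],0],[[0,0,18],0],[[0,0,16],0],[[0,0,12],0],[[0,0,7],0],[[0,0,4],0],[[0,0,2],0],[[0,0,0],0],[[0,0,0],0]])

```text
time: 25.87
tool_pos: [0.6709, 0.0748, 0.212]
ee_rot: [[-0.197, -0.98, 0.001], [-0.98, 0.197, 0.0], [-0.001, -0.001, -1.0]]
force: [0.4, 1.0, -1.0]
gripper_width: 0.0278
```

Emit:
carry_out(moves=[[[0,0,0.5],0],[[0,0,0.5],0],[[0,0,0.5],0],[[0,0,0],0],[[0,0,0],0]])

```text
time: 26.28
tool_pos: [0.6706, 0.0748, 0.2099]
ee_rot: [[-0.197, -0.98, 0.0], [-0.98, 0.197, 0.0], [-0.0, -0.0, -1.0]]
force: [-0.7, 0.3, -1.5]
gripper_width: 0.0277
```

Emit:
carry_out(moves=[[[0,0,1],0],[[0,0,0.7],0],[[0,0,0.4],0],[[0,0,0],0],[[0,0,0],0]])

```text
time: 26.7
tool_pos: [0.6706, 0.0748, 0.2076]
ee_rot: [[-0.197, -0.98, -0.0], [-0.98, 0.197, -0.0], [0.0, 0.0, -1.0]]
force: [0.4, 0.8, -0.7]
gripper_width: 0.0276
```

Emit:
carry_out(moves=[[[0,0,0.5],0],[[0,0,0.2],0],[[0,0,0],0],[[0,0,0],0]])

```text
time: 27.03
tool_pos: [0.6706, 0.0747, 0.2075]
ee_rot: [[-0.197, -0.98, 0.0], [-0.98, 0.197, 0.0], [-0.0, -0.0, -1.0]]
force: [-2.8, -0.1, 5.6]
gripper_width: 0.0277
```

Contact at the predicted height. Releasing, then backing up and away toward the robot's right so the top view is clear.

Emit:
carry_out(moves=[[[0,0,0],0],[[0,0,0],0],[[0,0,0],0],[[0,0,0],0],[[0,0,0],0],[[0,0,-5],0],[[0,0,-15],0],[[0,0,-25],0],[[0,0,-30],0],[[0,0,-30],0]], hand=-0.25)

```text
time: 27.87
tool_pos: [0.6704, 0.0747, 0.313]
ee_rot: [[-0.197, -0.98, -0.001], [-0.98, 0.197, -0.001], [0.001, 0.001, -1.0]]
force: [0.1, 0.2, 0.1]
gripper_width: 0.0547
```

Emit:
carry_out(moves=[[[15,5,-30],0],[[30,10,-25],0],[[38,12,0],0],[[38,12,0],0],[[38,12,0],0],[[38,12,0],0],[[38,12,0],0],[[38,12,0],0],[[30,8,0],0],[[15,0,0],0]])

```text
time: 28.7
tool_pos: [0.5124, -0.2208, 0.3678]
ee_rot: [[-0.199, -0.98, 0.0], [-0.98, 0.199, -0.0], [-0.0, -0.0, -1.0]]
force: [0.4, -0.6, -0.2]
gripper_width: 0.0548
```

Run:
```python
from h import *
t=get_image("top"); s=get_image("side")
R=lambda im,x,y,w,h,W:cv2.resize(im[y:y+h,x:x+w],(W,300),interpolation=cv2.INTER_CUBIC)
cv2.imwrite("pics/end.png",np.vstack([np.hstack([R(t,225,130,160,100,400),R(s,190,140,130,110,390)]),np.hstack([R(t,0,0,560,420,400),R(s,0,0,560,420,390)])]))
a=status.read_state(); print(a["time"],a["force"],a["tool_pos"])
```

```text
28.8 [ 0.1432 -0.0065  0.2007] [ 0.5138 -0.2205  0.3676]
```

View pics/end.png

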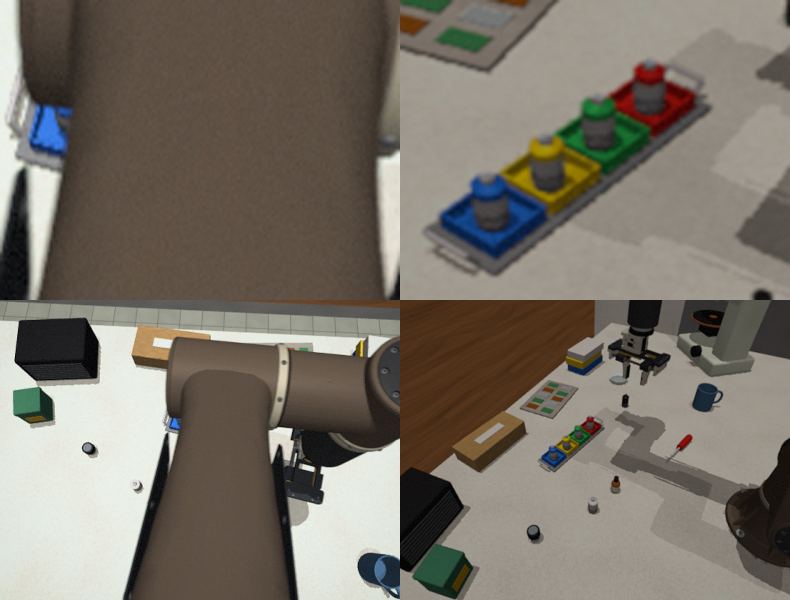

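All four stand upright in the cells of their own colour. The white and black spares are still standing in place, and the arm touches nothing.

```bash
python3 -c "
from rig import ticket
print(ticket.finish_job())"
```

```text
the job is handed in; nothing more can be done
None
```

The red, yellow, green and blue objectives are in the caddy, each standing in the cell of its own colour, and the job is handed in. I placed them in that order and finished at about 29 s of the 88 s allowed.

- **Setting down:** I lowered each one in small steps until the wrist force changed (about 2 to 6 N). Contact came within 0.2 mm of the height worked out for the caddy floor each time.
- **Final check:** the last side picture shows all four upright, with the white and black spares standing where they were. The wrist force read near zero with the gripper clear.
- **Checks that fell short:** in the last top picture the arm hid the caddy, so the final confirmation rests on the side view and the earlier wrist pictures. Top, side and wrist position estimates differed by up to about 4 to 6 mm for some objectives, well within the gripper's and cells' clearances.

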